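# Tip the C rail slot-up and seat it on the saw's length stop

## Robot

A 7-joint arm with a two-finger parallel gripper is mounted at the origin on the work surface. World frame = base frame: x ahead of the robot, y to its left, z up, the work surface at z = 0. Lengths are in m, angles in rad, forces in N, time in s.
With the tool pointing down it reaches from about 0.425 to 0.875 m from the base axis. Payload 4.7 kg.
Tool frame: the origin (TCP) lies between the finger pads; the fingertips stand ctrl.nose_length ahead of it and the grasp point (between the pads) lies 6 mm ahead of it (ctrl.nose_length is the distance from the TCP to the fingertips, in m); z points along the fingers, y is the direction in which the jaws open and shut (so a half turn about z gives the same grasp; the last joint's range is limited). The gripper opens to 85 mm and grips with 20 to 120 N. Pads are 22 mm wide; open, the fingers measure 114 mm over their backs; the gripper's body (76 mm by 85 mm) begins 54 mm behind the grasp point. The pads swing forward as they close: fully open they stand 13 mm farther back than shut.
Start: joints at [1.28, 0.321, -0.07, 1.45, 0.023, 1.371, -0.057], TCP at [0.195, -0.62, 0.256] pointing down, gripper open.
Joint ranges: [-2.86, 2.86], [-0.3, 2.09], [-1.38, 1.24], [0.06, 2.45], [-1.56, 4.7], [0.09, 2.05], [-2.69, 2.69]. Speed limits (rad/s): [2.57, 2.57, 3.14, 3.14, 3.14, 3.14, 3.14].

## Interface

Orientations are given as a unit quaternion [w, x, y, z].
In Python, from plant import monitor, vision, job, spotter, ctrl gives the robot as it stands.
- The arm moves only by the tool drive_tool, never from a script. Its argument "series" is one flat list of numbers, 7 for each row, row after row: the shift along the tool's x, y, z in m, then the turn, a rotation vector about the tool's x, y, z in degrees, then the closure, from 0 (fully open) to 1 (shut). In form: [x, y, z, rx, ry, rz, fingers, x, y, z, rx, ry, rz, fingers, ...]. A call has 1 to 12 rows; each row is the pose to reach, as a shift and turn from the pose measured when the call began, along the tool's axes at that moment; what a row does not reach only later rows make up. A row lasts 1/8 s, in which the tool goes at most 62.5 mm and 10.7 degrees, less where a joint would pass 70% of its speed; a pose out of reach is approached as far as the arm can. A call with a gripper value outside its range is refused whole. The fingers move at their own pace and stop on an object; the grip force is fixed at half the most. Time passes only in rows, so rows that repeat a pose let the fingers close. It gives the time, the measured TCP pose, the force and the opening at its end, in the units of the state.
- monitor.sense(): the state, without advancing time (a new reading comes with each control period).
- vision.capture(name): name is "side" or "top"; returns the picture (384x512x3 uint8, red, green, blue); there is no depth.
- vision.camera_params(name): a dict with "fx", "fy", "cx", "cy" (pixels), "k1" (the pictures are not rectified: a ray, as slopes to the right and down, at radius r is drawn at 1 + k1 r^2 times it, then the intrinsics apply), "R" (3x3) and "t" (3): a world point X has camera coordinates R X + t. Camera axes: x right, y down, z forward; pixel columns grow to the right and rows downward; lengths in m; the calibration is good to about 2 mm. A picture is of the moment at which its call begins. camera_params takes no time and is no camera call.
- job.finish_job(): hands the job in, once; it reports no verdict.
Trained networks look in the newest picture that a camera, given by its name, has taken for a name from the list of things; names that differ only in an ending like _2 or _b are one class to them, and where a whole thing is asked for, a point or a joint stands for the part that bears it (a point fixed in the world has none). Each returns a list of dicts, best first, with "score" (0 to 1); they miss things now and then, are a little off and sometimes report something else, mostly with a low value. They report only what shows in the picture. A call takes as long as a camera call.
- spotter.trace(query, camera): "mask" (384x512 bool, what is visible of it) and "rect" ([left, top, right, bottom] in pixels, round what is visible of it).
The state is a dict: "time_s": time; "q": joint angles; "qvel": joint speeds; "joint_efforts": joint torques, N m; "tool_pos": TCP position; "eef_rot": TCP orientation; "wrist_force": force on the tool from outside, world axes, zero at the start; "wrist_torque": the same for the moment, N m; "width": finger opening in m.
Only numpy, scipy, OpenCV 4.12 (cv2) and the standard library are available. Lean on these libraries where they do the work, as an engineer would, in place of code of your own. Each camera call takes 0.05 s, during which the arm holds its last target. There are 200 camera calls.

## Task

Push the tall slotted aluminium rail high on its slotted side so that it topples over and lies with its slot facing up, without ever lifting it off the bench. Then slide it along the bench endways, square against the sprung plate of the length stop, and press it there with a steady push of about 10 N on the plate for one second (never as much as 20 N); leave it lying square and in touch with the plate, and do not disturb the offcuts around it.

Things in the scene. Friction and masses are not known exactly. Their poses are not given: they have to be found in the camera images.
- rail: lipped C-section aluminium rail, 0.4 to 0.7 kg, standing on end: 80 (x) x 70 (y) x 160 mm tall (z), walls 5 mm. Origin: centre of the lower end; z along its length, up at the start; y from the slotted side (y = -35 mm) to the closed back (+35 mm), which looks towards the stop within 0.15 rad. Slot 18 mm wide. Lying slot-up: y down, z towards the stop, lower end trailing
- lead_a (a point): corner of the rail's upper end (the leading end once toppled): x = +40, y = +35, z = 160 mm in the rail's frame. The rail starts at y = -0.275 to -0.230 in the stop's frame, within 10 mm of its middle line. Its centre of mass is 80 mm up, about on its axis: tipped 0.43 rad towards its back it goes over by itself; pushed below half height it may slide instead
- lead_b (a point): the other such corner: x = -40 mm, y = +35 mm, z = 160 mm in the rail's frame. Sliding the lying rail along the bench takes 1 to 6 N, and some 0.6 N more per newton that the tool bears down on it, which the plate does not feel
- stop: fixed length stop, 190 wide x 165 long x 86 mm high: base, clamped grey carriage and, in front, a sprung steel plate 150 wide x 66 mm high. Origin: bench level, middle of its front; y points into it (the way to push), x along the plate. The plate's face is square to y, somewhere from y = 0 to +30 mm (setting not given: feel for it); it yields a few mm to a stiff spring
- tube: bystander: square aluminium tube offcut 50 x 50 mm standing 95 mm tall, origin centre of its underside, about 160 mm to the +x side of the lane. Leave it alone
- short_rail: bystander: short offcut of the same C rail, 80 x 70 mm standing 50 mm tall, origin centre of its underside. Leave it alone
- flat: bystander: steel flat 40 x 120 x 8 mm lying beside the lane, +x side, origin centre of its underside. Leave it alone
- angle: bystander: aluminium angle 40 x 40 mm, 140 mm long, lying beside the lane on the robot's side, origin centre of its underside. Leave it alone

How it is judged:
On the way, in this order (a step that is already met when the one before it is completed fails the run):
1. the rail has toppled and lies slot up (angle between rail's own y axis and vertical above 3.05 rad and height (world z) of rail below 0.045 m), for 0.2 s.
2. the rail lies slot up, square to the stop, and is pressed on the sprung plate with 3 to 16 N for 0.8 s (angle between rail's own y axis and vertical above 3.05 rad and angle between the z axis of rail and the y axis of stop, either way round below 0.06 rad and contact force between rail and stop between 3 and 16 N), for 0.8 s.
At the end, for the whole second after the job is handed in: the rail lies at rest slot up (within 0.09 rad), square to the stop within 0.06 rad, still in touch with the plate (pressing on it with more than 0.2 N by the spring), both corners of its leading end within the plate's width (3 mm overhang allowed) (angle between rail's own y axis and vertical above 3.05 rad and contact force between rail and stop above 0.2 N and x of lead_a in the frame of stop between -0.078 and 0.078 m and x of lead_b in the frame of stop between -0.078 and 0.078 m and angle between the z axis of rail and the y axis of stop, either way round below 0.06 rad and linear speed of rail below 0.01 m/s and angular speed of rail below 0.1 rad/s).
It fails at once if the plate of the stop is pressed or struck with more than 20 N (contact force between rail and stop above 20 N).
It fails at once if the rail is lifted off the bench (its lower end's centre above 65 mm) (height (world z) of rail above 0.065 m).
It fails at once if an offcut (tube, short rail, flat or angle) is shifted by more than 30 mm (distance of any of tube, short_rail, flat, angle from where it was at the start of the episode above 0.03 m).
It also fails if it takes over 70 s, if anything falls off the work surface, if the arm or the gripper's body presses on something with over 40 N, if the wrist force passes 120 N, or if a joint passes its speed limit or range.

## Working session

There is one attempt and no reset: what is moved stays moved. The work goes in short steps, Python scripts to look and compute and a tool call to move; the robot and the scene stay as the last step left them, time stands still between calls to the robot, and variables do not carry over. Pictures are saved under pics/ and viewed, about 8 in all and at most 12, crops included, and the job is handed in when it is done.

Besides the shell and the picture viewer there is one more tool, called by a JSON object that holds its "fn" and its "kwargs", one argument or row to a line. drive_tool: Moves the arm, as the interface text tells. Its arguments: {"type":"object","properties":{"series":{"type":"array","items":{"type":"number"}}},"required":["series"]}

```bash
mkdir -p pics; cat > h.py <<'E'
import numpy as np, cv2
from plant import monitor, vision, job, spotter, ctrl
from scipy.spatial.transform import Rotation as Rn
def snap(n,f):
    im=vision.capture(n); cv2.imwrite('pics/'+f,cv2.cvtColor(im,cv2.COLOR_RGB2BGR)); return im
def proj(n,X):
    c=vision.camera_params(n); p=np.atleast_2d(X)@np.array(c['R']).T+np.array(c['t']); s=p[:,:2]/p[:,2:]
    s=s*(1+c['k1']*(s**2).sum(1,keepdims=True)); return s*[c['fx'],c['fy']]+[c['cx'],c['cy']]
def ground(n,uv,z):
    c=vision.camera_params(n); R=np.array(c['R']);t=np.array(c['t']); out=[]
    for u in np.atleast_2d(uv):
        d=(u-[c['cx'],c['cy']])/[c['fx'],c['fy']]; s=d.copy()
        for _ in range(20): s=d/(1+c['k1']*(s@s))
        ray=R.T@np.append(s,1); o=-R.T@t; out.append(o+ray*(z-o[2])/ray[2])
    return np.array(out)
def st():
    s=monitor.sense(); w,x,y,z=s['eef_rot']; M=Rn.from_quat([x,y,z,w]).as_matrix()
    return s,M
E
python3 - <<'E'
from h import *
a=snap('side','side0.png');b=snap('top','top0.png')
for n in('side','top'):
    c=vision.camera_params(n);print(n,{k:np.round(v,3).tolist() for k,v in c.items()}, np.round(-np.array(c['R']).T@np.array(c['t']),3))
    for q in('rail','stop','tube','short_rail','flat','angle'):
        for r in spotter.trace(q,n)[:2]: 
            rr=cv2.minAreaRect(np.argwhere(r['mask'])[:,::-1].astype(np.float32)); print(q,round(r['score'],2),r['rect'],np.round(cv2.boxPoints(rr)).tolist())
s,M=st();print(s,M.round(3),ctrl.nose_length)
cv2.imwrite('pics/both0.png',cv2.resize(cv2.cvtColor(np.hstack([a,b]),cv2.COLOR_RGB2BGR),None,fx=.78,fy=.78))
E
```

```text
side {'fx': 440.294, 'fy': 440.294, 'cx': 251.101, 'cy': 188.677, 'k1': -0.146, 'R': [[-0.655, -0.755, 0.022], [-0.385, 0.309, -0.87], [0.65, -0.578, -0.493]], 't': [0.411, 0.334, 0.537]} [0.048 0.517 0.547]
rail 0.76 [294.0, 163.5, 356.3, 255.1] [[292.0, 252.0], [302.0, 159.0], [357.0, 165.0], [346.0, 258.0]]
stop 0.94 [104.5, 242.5, 236.8, 368.7] [[98.0, 303.0], [180.0, 229.0], [252.0, 308.0], [170.0, 383.0]]
tube 0.88 [235.9, 170.3, 269.2, 222.1] [[235.0, 170.0], [267.0, 170.0], [267.0, 220.0], [235.0, 220.0]]
tube 0.25 [292.8, 278.7, 362.4, 338.3] [[292.0, 325.0], [354.0, 273.0], [369.0, 290.0], [307.0, 343.0]]
short_rail 0.58 [266.4, 173.6, 300.8, 211.1] [[268.0, 173.0], [299.0, 173.0], [299.0, 210.0], [268.0, 210.0]]
flat 0.83 [184.6, 218.6, 243.4, 249.1] [[183.0, 237.0], [235.0, 215.0], [241.0, 229.0], [189.0, 251.0]]
flat 0.24 [106.6, 243.5, 234.1, 372.2] [[100.0, 292.0], [189.0, 227.0], [252.0, 314.0], [163.0, 379.0]]
angle 0.7 [291.1, 281.4, 365.0, 339.7] [[290.0, 325.0], [355.0, 273.0], [370.0, 292.0], [305.0, 344.0]]
top {'fx': 419.99, 'fy': 419.99, 'cx': 259.74, 'cy': 19
[... 987 characters left out ...]
8348 , -0.05684683]), 'qvel': array([ 1.42219647e-03, -1.21288845e-03, -1.39153569e-03, -1.63316917e-04,
        8.26762926e-04, -9.14660130e-04, -5.98895396e-05]), 'joint_efforts': array([-1.38112905e-04, -4.93233848e+01, -3.81052606e-01, -3.14512861e+01,
        1.32962366e-02,  1.23933271e-03, -1.09439532e-05]), 'tool_pos': array([ 0.19506634, -0.62005324,  0.25639417]), 'eef_rot': array([ 6.07555582e-05,  9.88402974e-01,  1.51853735e-01, -3.98875666e-06]), 'wrist_force': array([ 0.7566565 , -0.06035474,  1.08400768]), 'wrist_torque': array([-0.03036276,  0.01258168, -0.02557149]), 'width': 0.08544705248616623} [[ 0.954  0.3    0.   ]
 [ 0.3   -0.954 -0.   ]
 [-0.     0.    -1.   ]] 0.025
```

View pics/top0.png

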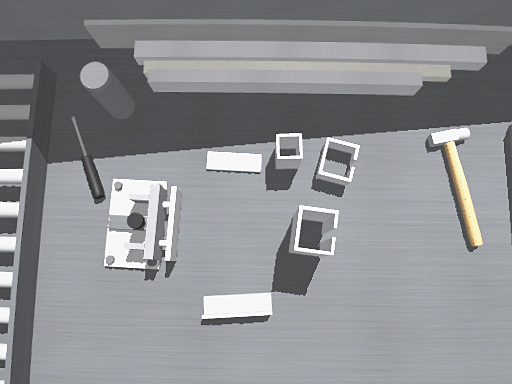

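View pics/side0.png

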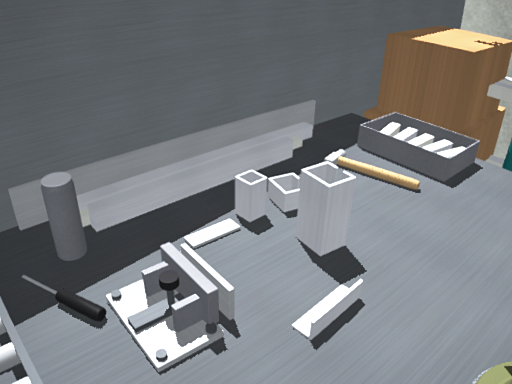

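```bash
python3 - <<'E'
from h import *
b=cv2.imread('pics/top0.png')
c=cv2.resize(b[165:285,90:350],None,fx=3,fy=3,interpolation=cv2.INTER_CUBIC);cv2.imwrite('pics/crop1.png',c)
E
```

```text
(no output)
```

View pics/crop1.png

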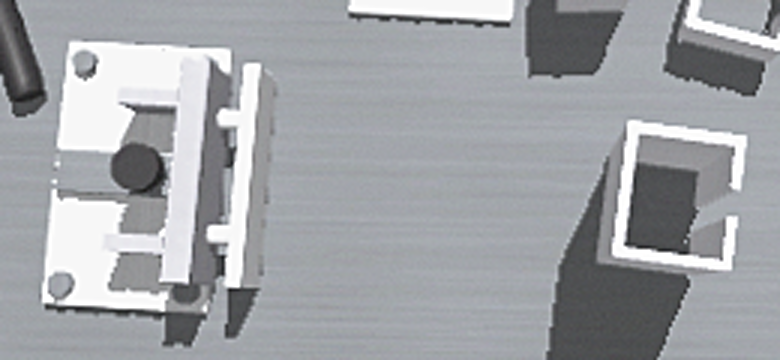

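```bash
python3 - <<'E'
from h import *
P=lambda l:np.array(l)/3+[90,165]
f=lambda l,z:ground('top',P(l),z)[:,:2]
r=f([(628,121),(747,136),(731,270),(611,257)],.16);print('rail',r.round(4),r.mean(0),[np.linalg.norm(r[i]-r[i-1]).round(4) for i in range(4)])
a=lambda v:np.arctan2(-v[0],v[1])
print('rail yaw', a(r[0]-r[1]),a(r[3]-r[2]), 'from x', np.arctan2((r[0]-r[3])[1],(r[0]-r[3])[0]))
for z in(.0,.012):
    b=f([(70,42),(231,50),(208,313),(45,304)],z);print('base',z,b.round(4),[np.linalg.norm(b[i]-b[i-1]).round(4) for i in range(4)],'axis',a(b[0]-b[1]),a(b[3]-b[2]),np.arctan2((b[1]-b[2])[1],(b[1]-b[2])[0]), np.arctan2((b[0]-b[3])[1],(b[0]-b[3])[0]))
for z in(.07,.078,.086):
    p=f([(263,64),(243,289)],z);print('plate top',z,p.round(4),np.linalg.norm(p[0]-p[1]),np.arctan2((p[0]-p[1])[1],(p[0]-p[1])[0]))
p=f([(276,78),(258,290)],.01);print('plate bottom .01',p.round(4))
# side camera check: rail top corners predictions
print(proj('side',np.c_[r,[.16]*4]).round(1))
for z in (.07,.078):
  p=f([(263,64),(243,289)],z); print(proj('side',np.c_[p,[z]*2]).round(1))
for q,z in(('tube',0),('flat',.008),('angle',.0),('short_rail',0)):
    spotter
def box(l,z): return ground('top',l,z)[:,:2].round(3).tolist()
print('flat',box([(207,151),(208,170),(261,154),(260,172)],.008)); print('angle',box([(202,296),(271,292),(272,315),(203,319)],0)); print('tube top',box([(275,133),(301,133),(301,158),(276,158)],.095)); print('short',box([(327,138),(359,148),(350,186),(318,176)],.05))
E
```

```text
rail [[ 0.5546 -0.0616]
 [ 0.5464 -0.1329]
 [ 0.4667 -0.1222]
 [ 0.4735 -0.0515]] [ 0.51031543 -0.09203559] [np.float64(0.0817), np.float64(0.0718), np.float64(0.0804), np.float64(0.0711)]
rail yaw -0.11466078318188684 -0.09654403791953256 from x -0.12395124376234437
base 0.0 [[0.631  0.3378]
 [0.6263 0.2167]
 [0.4347 0.2244]
 [0.4386 0.3434]] [np.float64(0.1925), np.float64(0.1212), np.float64(0.1917), np.float64(0.1191)] axis -0.03925554511455095 -0.03324917605004222 -0.03981614929070204 -0.028766245996702952
base 0.012 [[0.6286 0.3334]
 [0.6239 0.2139]
 [0.4349 0.2215]
 [0.4388 0.3389]] [np.float64(0.1899), np.float64(0.1196), np.float64(0.1892), np.float64(0.1175)] axis -0.03925554511455092 -0.033249176050042205 -0.03981614929070209 -0.028766245996703146
plate top 0.07 [[0.6032 0.1779]
 [0.4519 0.1848]] 0.15141415604614827 -0.04499006496883301
plate top 0.078 [[0.6017 0.1763]
 [0.4519 0.183 ]] 0.1499683717784408 -0.04499006496883277
plate top 0.086 [[0.6003 0.1746]
 [0.4519 0.1813]] 0.14852258751073327 -0.044990064968832906
plate bottom .01 [[0.604  0.1805]
 [0.4516 0.187 ]]
[[301.1 169.5]
 [328.1 161. ]
 [356.3 177. ]
 [329.6 187. ]]
[[186.2 241.9]
 [236.2 287.8]]
[[187.1 238.3]
 [237.1 283.6]]
flat [[0.695, 0.129], [0.652, 0.126], [0.689, 0.01], [0.649, 0.011]]
angle [[0.38, 0.131], [0.391, -0.015], [0.343, -0.018], [0.333, 0.127]]
tube top [[0.71, -0.019], [0.711, -0.071], [0.659, -0.071], [0.658, -0.021]]
short [[0.715, -0.13], [0.694, -0.198], [0.612, -0.177], [0.632, -0.11]]
```

```bash
python3 - <<'E'
from h import *
b=cv2.imread('pics/side0.png')
c=cv2.resize(b[150:380,90:380],None,fx=2.6,fy=2.6,interpolation=cv2.INTER_CUBIC);cv2.imwrite('pics/crop2.png',c)
E
```

```text
(no output)
```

View pics/crop2.png

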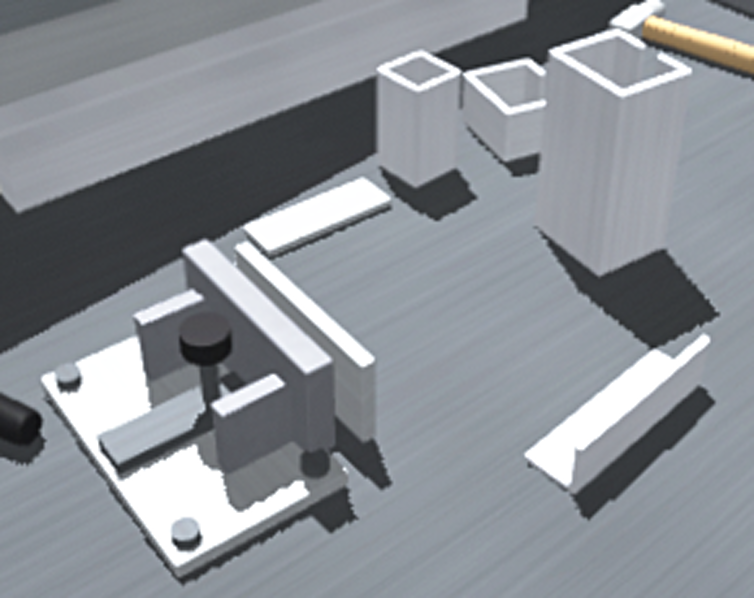

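{"fn": "drive_tool", "kwargs": {
  "series": [0.2,-0.15,0.04,0,0,-33,0.3,0.419,-0.318,0.098,0,0,-66,0.3,0.419,-0.318,0.098,0,0,-66,0.3,0.419,-0.318,0.098,0,0,-66,0.3,0.419,-0.318,0.098,0,0,-66,0.3,0.419,-0.318,0.098,0,0,-66,0.3,0.419,-0.318,0.098,0,0,-66,0.3,0.419,-0.318,0.098,0,0,-66,0.3,0.419,-0.318,0.098,0,0,-66,0.3,0.419,-0.318,0.098,0,0,-66,0.3,0.419,-0.318,0.098,0,0,-66,0.3,0.419,-0.318,0.098,0,0,-66,0.3]
}}

```text
time_s: 2.2
tool_pos: [0.4986, -0.1927, 0.1585]
eef_rot: [0.0, 0.747, 0.665, -0.0]
wrist_force: [-0.1, -0.7, -0.2]
width: 0.0596
```

```bash
python3 - <<'E'
from h import *
s,M=st();print(s['time_s'],s['tool_pos'],M.round(3).tolist(),s['wrist_force'],s['width'],ctrl.nose_length)
a=snap('side','side1.png');b=snap('top','top1.png')
E
```

```text
2.2 [ 0.49864741 -0.1927406   0.15852736] [[0.117, 0.993, -0.0], [0.993, -0.117, -0.001], [-0.001, 0.0, -1.0]] [-0.14990251 -0.66799079 -0.23734868] 0.05964099509565876 0.025
```

View pics/side1.png

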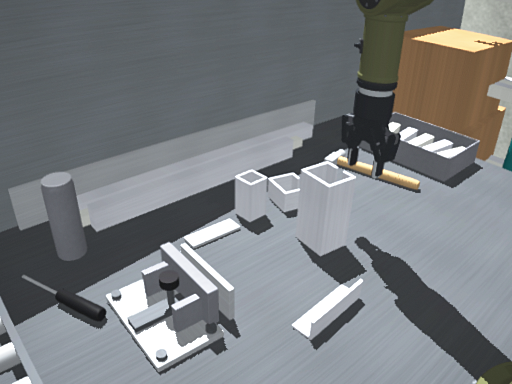

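{"fn": "drive_tool", "kwargs": {
  "series": [0.025,0,0,0,0,0,0.3,0.045,0,0,0,0,0,0.3,0.052,0,0,0,0,0,0.3,0.058,0,0,0,0,0,0.3,0.064,0,0,0,0,0,0.3,0.07,0,0,0,0,0,0.3,0.076,0,0,0,0,0,0.3,0.082,0,0,0,0,0,0.3,0.082,0,0,0,0,0,0.3]
}}

```text
time_s: 3.42
tool_pos: [0.5083, -0.11, 0.1583]
eef_rot: [-0.0, 0.747, 0.665, -0.0]
wrist_force: [0.6, -0.2, -0.5]
width: 0.06
```

```bash
python3 - <<'E'
from h import *
a=snap('side','side2.png')
s,M=st();print(s['time_s'],s['tool_pos'],s['wrist_force'])
E
```

```text
3.475 [ 0.50815261 -0.11048453  0.15825251] [-0.77185773 -0.76286552  0.37618769]
```

View pics/side2.png

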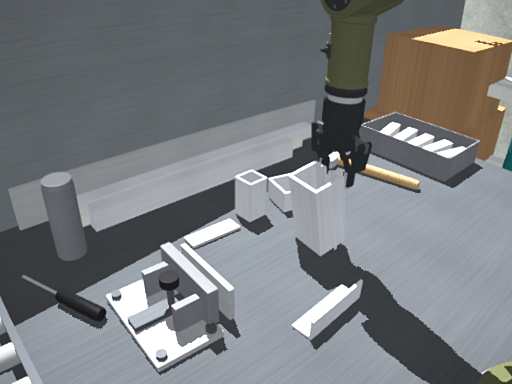

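{"fn": "drive_tool", "kwargs": {
  "series": [0.006,0,0,0,0,0,0.3,0.012,0,0,0,0,0,0.3,0.018,0,0,0,0,0,0.3,0.024,0,0,0,0,0,0.3,0.028,0,0,0,0,0,0.3,0.032,0,0,0,0,0,0.3,0.036,0,0,0,0,0,0.3,0.036,0,0,0,0,0,0.3,0.036,0,0,0,0,0,0.3]
}}

```text
time_s: 4.6
tool_pos: [0.5123, -0.0749, 0.1582]
eef_rot: [0.0, 0.747, 0.665, -0.0]
wrist_force: [-0.1, 1.0, -0.0]
width: 0.0598
```

```bash
python3 - <<'E'
from h import *
a=snap('side','side3.png');b=snap('top','top3.png')
for n in('side','top'):
    for r in spotter.trace('rail',n)[:2]: print(n,round(r['score'],2),r['rect'])
s,M=st();print(s['time_s'],s['tool_pos'],s['wrist_force'])
o=lambda c:cv2.cvtColor(c,cv2.COLOR_RGB2BGR)
cv2.imwrite('pics/b3.png',np.vstack([cv2.resize(o(b)[130:310,90:390],None,fx=2.0,fy=1.6*1.25),cv2.resize(o(a)[130:260,150:450],None,fx=2,fy=1.85)]))
E
```

```text
side 0.67 [231.6, 213.1, 319.1, 283.2]
top 0.58 [212.3, 203.1, 294.7, 252.6]
4.8 [ 0.51230852 -0.07490999  0.15824097] [0.4074604  1.01723166 0.2640676 ]
```

View pics/b3.png

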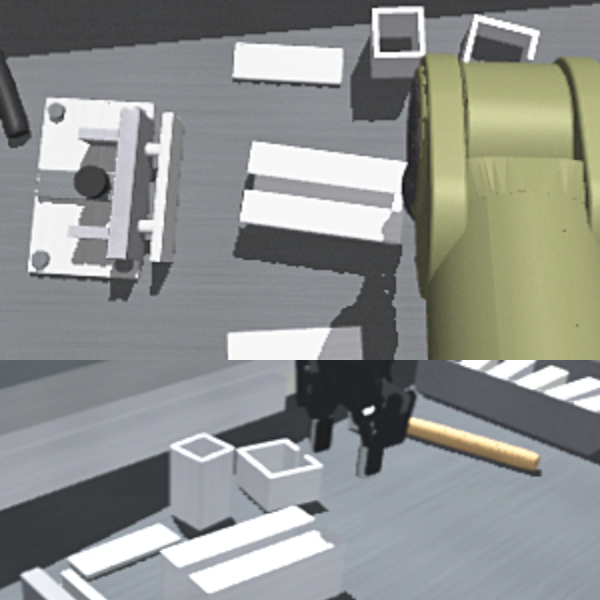

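```bash
python3 - <<'E'
from h import *
p=np.array([(255,142),(406,163),(395,241),(242,222)])/2+[90,130]
r=ground('top',p,.07)[:,:2];print(r.round(4))
le=(r[0]+r[3])/2;tr=(r[1]+r[2])/2;d=le-tr;print(le,tr,np.linalg.norm(d),np.arctan2(d[0],d[1]))
d=r[0]-r[1];print(np.arctan2(d[0],d[1]));d=r[3]-r[2];print(np.arctan2(d[0],d[1]))
s,M=st()
u=np.array([.038,.999]);
for back in(.06,.03):
    X=np.append(tr-u*back-[0,0],.045 if back<.05 else .158);print(X,(M.T@(X-s['tool_pos'])).round(4))
E
```

```text
[[ 0.574   0.0957]
 [ 0.5546 -0.0567]
 [ 0.4766 -0.0459]
 [ 0.4934  0.1064]]
[0.53370255 0.10106501] [ 0.51560389 -0.05127497] 0.15341132079032355 0.11825015907666417
0.12691291428371682
0.1095624864226829
[ 0.51332389 -0.11121497  0.158     ] [-0.0359  0.0052  0.0003]
[ 0.51446389 -0.08124497  0.045     ] [-0.006   0.0029  0.1132]
```

{"fn": "drive_tool", "kwargs": {
  "series": [-0.036,0.005,0,0,0,-4.5,0.3,-0.036,0.005,0,0,0,-4.5,0.3,-0.036,0.005,0.05,0,0,-4.5,0.3,-0.036,0.005,0.1,0,0,-4.5,0.3,-0.036,0.005,0.113,0,0,-4.5,0.3,-0.036,0.005,0.113,0,0,-4.5,0.3,-0.036,0.005,0.113,0,0,-4.5,0.3,-0.036,0.005,0.113,0,0,-4.5,0.3]
}}

```text
time_s: 5.8
tool_pos: [0.5144, -0.1116, 0.047]
eef_rot: [0.002, 0.72, 0.694, 0.0]
wrist_force: [-0.5, 0.1, -0.3]
width: 0.0597
```

```bash
python3 - <<'E'
from h import *
a=snap('side','side4.png')
s,M=st();print(s['time_s'],s['tool_pos'],s['wrist_force'],M.round(3).tolist(),s['width'])
E
```

```text
5.85 [ 0.51413683 -0.111584    0.04673395] [-0.13369853  0.51587754 -0.0301783 ] [[0.038, 0.999, 0.002], [0.999, -0.038, -0.002], [-0.001, 0.002, -1.0]] 0.05978212960579449
```

{"fn": "drive_tool", "kwargs": {
  "series": [0.015,0,0,0,0,0,0.3,0.03,0,0,0,0,0,0.3,0.036,0,0,0,0,0,0.3,0.042,0,0,0,0,0,0.3,0.048,0,0,0,0,0,0.3,0.054,0,0,0,0,0,0.3,0.06,0,0,0,0,0,0.3,0.066,0,0,0,0,0,0.3,0.072,0,0,0,0,0,0.3,0.078,0,0,0,0,0,0.3,0.084,0,0,0,0,0,0.3]
}}

```text
time_s: 7.22
tool_pos: [0.5172, -0.0274, 0.0466]
eef_rot: [0.001, 0.72, 0.694, 0.0]
wrist_force: [-1.3, -4.6, 0.9]
width: 0.0597
```

```bash
python3 - <<'E'
from h import *
s,M=st();print(s['time_s'],s['tool_pos'],s['wrist_force'],M.round(3).tolist())
b=snap('top','top5.png')
s,M=st();print(s['time_s'],s['tool_pos'],s['wrist_force'])
cv2.imwrite('pics/b5.png',cv2.cvtColor(cv2.resize(b[150:290,90:320],None,fx=3,fy=3,interpolation=cv2.INTER_CUBIC),cv2.COLOR_RGB2BGR))
E
```

```text
7.225 [ 0.51717767 -0.02744799  0.04660192] [-1.26305296 -4.55171276  0.88633025] [[0.038, 0.999, 0.002], [0.999, -0.038, -0.002], [-0.002, 0.002, -1.0]]
7.275 [ 0.51725074 -0.02619664  0.04663598] [-0.41757471 -1.82602168  1.40493187]
```

View pics/b5.png

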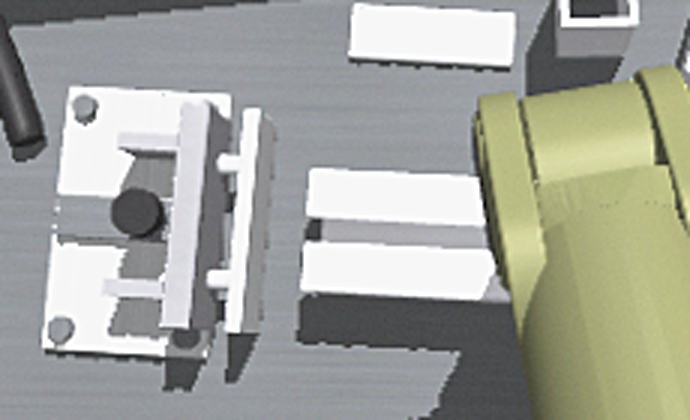

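```bash
python3 - <<'E'
from h import *
p=np.array([(310,168),(301,292),(480,176),(490,299)])/3+[90,150]
r=ground('top',p,.07)[:,:2];print(r.round(4))
for i,j in((0,2),(1,3)): d=r[i]-r[j];print(np.arctan2(d[0],d[1]))
d=r[0]-r[1];print(-np.arctan2(d[1],d[0]))
p=np.array([(263,110),(243,334)])/3+[90,150];r=ground('top',p,.07)[:,:2];print(r)
E
```

```text
[[0.5632 0.1443]
 [0.4802 0.1472]
 [0.5593 0.0298]
 [0.4774 0.0218]]
0.03454280088247357
0.022195477527045624
0.035067887494925905
[[0.60251278 0.1779144 ]
 [0.45194169 0.18475551]]
```

{"fn": "drive_tool", "kwargs": {
  "series": [0.006,0,0,0,0,0,0.3,0.011,0,0,0,0,0,0.3,0.016,0,0,0,0,0,0.3,0.02,0,0,0,0,0,0.3,0.024,0,0,0,0,0,0.3,0.026,0,0,0,0,0,0.3]
}}

```text
time_s: 8.02
tool_pos: [0.5182, 0.0001, 0.0466]
eef_rot: [0.001, 0.72, 0.694, 0.0]
wrist_force: [0.1, -2.5, 1.5]
width: 0.0598
```

{"fn": "drive_tool", "kwargs": {
  "series": [0.002,0,0,0,0,0,0.3,0.003,0,0,0,0,0,0.3]
}}

```text
time_s: 8.28
tool_pos: [0.5183, 0.0032, 0.0466]
eef_rot: [0.001, 0.72, 0.694, 0.0]
wrist_force: [-0.4, -2.5, 1.2]
width: 0.0596
```

{"fn": "drive_tool", "kwargs": {
  "series": [0.002,0,0,0,0,0,0.3,0.003,0,0,0,0,0,0.3]
}}

```text
time_s: 8.52
tool_pos: [0.5184, 0.0063, 0.0466]
eef_rot: [0.001, 0.72, 0.694, 0.0]
wrist_force: [0.9, -3.4, 0.6]
width: 0.0597
```

{"fn": "drive_tool", "kwargs": {
  "series": [0.001,0,0,0,0,0,0.3,0.0015,0,0,0,0,0,0.3]
}}

```text
time_s: 8.78
tool_pos: [0.5184, 0.0079, 0.0466]
eef_rot: [0.001, 0.72, 0.694, 0.0]
wrist_force: [0.1, -3.9, 0.8]
width: 0.06
```

{"fn": "drive_tool", "kwargs": {
  "series": [0.001,0,0,0,0,0,0.3,0.0015,0,0,0,0,0,0.3]
}}

```text
time_s: 9.02
tool_pos: [0.5185, 0.0095, 0.0466]
eef_rot: [0.001, 0.72, 0.694, 0.001]
wrist_force: [-1.1, -3.2, 1.1]
width: 0.06
```

{"fn": "drive_tool", "kwargs": {
  "series": [0.001,0,0,0,0,0,0.3,0.0015,0,0,0,0,0,0.3]
}}

```text
time_s: 9.28
tool_pos: [0.5186, 0.0111, 0.0466]
eef_rot: [0.001, 0.72, 0.694, 0.001]
wrist_force: [0.9, -3.6, 0.6]
width: 0.0596
```

{"fn": "drive_tool", "kwargs": {
  "series": [0.001,0,0,0,0,0,0.3,0.001,0,0,0,0,0,0.3]
}}

```text
time_s: 9.52
tool_pos: [0.5186, 0.0119, 0.0466]
eef_rot: [0.001, 0.72, 0.694, 0.0]
wrist_force: [-0.2, -4.9, 2.3]
width: 0.0598
```

{"fn": "drive_tool", "kwargs": {
  "series": [0.001,0,0,0,0,0,0.3,0.001,0,0,0,0,0,0.3]
}}

```text
time_s: 9.78
tool_pos: [0.5185, 0.0121, 0.0466]
eef_rot: [0.001, 0.72, 0.694, -0.0]
wrist_force: [0.1, -6.1, 1.4]
width: 0.06
```

{"fn": "drive_tool", "kwargs": {
  "series": [0.001,0,0,0,0,0,0.3,0.001,0,0,0,0,0,0.3]
}}

```text
time_s: 10.02
tool_pos: [0.5185, 0.0121, 0.0466]
eef_rot: [0.002, 0.72, 0.694, -0.001]
wrist_force: [-0.5, -5.3, 2.4]
width: 0.0599
```

{"fn": "drive_tool", "kwargs": {
  "series": [0.0014,0,0,0,0,0,0.3,0.0018,0,0,0,0,0,0.3,0.0018,0,0,0,0,0,0.3]
}}

```text
time_s: 10.4
tool_pos: [0.5184, 0.0124, 0.0466]
eef_rot: [0.002, 0.721, 0.693, -0.001]
wrist_force: [-1.1, -6.7, 1.4]
width: 0.0595
```

```bash
python3 - <<'E'
from h import *
s,M=st();print(s['time_s'],s['tool_pos'],s['wrist_force'])
b=snap('top','top6.png')
s,M=st();print(s['time_s'],s['tool_pos'],s['wrist_force'])
cv2.imwrite('pics/b6.png',cv2.cvtColor(cv2.resize(b[150:290,90:320],None,fx=3,fy=3,interpolation=cv2.INTER_CUBIC),cv2.COLOR_RGB2BGR))
E
```

```text
10.4 [0.51836958 0.0123642  0.0465583 ] [-1.07056792 -6.74280554  1.39594947]
10.45 [0.51835796 0.01238159 0.04654398] [-1.21690052 -7.34230247  2.24222062]
```

View pics/b6.png

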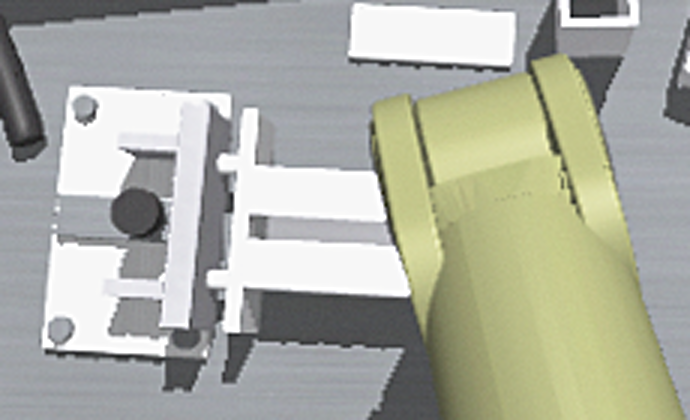

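{"fn": "drive_tool", "kwargs": {
  "series": [0.002,0,0,0,0,0,0.3,0.0025,0,0,0,0,0,0.3,0.0028,0,0,0,0,0,0.3]
}}

```text
time_s: 10.82
tool_pos: [0.5182, 0.0128, 0.0465]
eef_rot: [0.003, 0.721, 0.693, -0.003]
wrist_force: [-1.1, -9.2, 3.8]
width: 0.0595
```

{"fn": "drive_tool", "kwargs": {
  "series": [0.0025,0,0,0,0,0,0.3,0.0028,0,0,0,0,0,0.3,0.0032,0,0,0,0,0,0.3]
}}

```text
time_s: 11.2
tool_pos: [0.518, 0.0129, 0.0465]
eef_rot: [0.004, 0.722, 0.692, -0.005]
wrist_force: [-1.9, -9.6, 3.5]
width: 0.0597
```

{"fn": "drive_tool", "kwargs": {
  "series": [0.003,0,-0.0004,0,0,0,0.3,0.0036,0,-0.0006,0,0,0,0.3,0.0042,0,-0.0006,0,0,0,0.3,0.0042,0,-0.0006,0,0,0,0.3]
}}

```text
time_s: 11.7
tool_pos: [0.5175, 0.0137, 0.0467]
eef_rot: [0.005, 0.722, 0.692, -0.007]
wrist_force: [-1.6, -10.6, 2.1]
width: 0.0598
```

```bash
python3 - <<'E'
from h import *
s,M=st();print(s['time_s'],s['tool_pos'],s['wrist_force'],s['wrist_torque'],M.round(3).tolist())
E
```

```text
11.7 [0.51753171 0.01373578 0.04670069] [ -1.56675911 -10.5968647    2.14868555] [-1.88679743  0.14554364  0.01187927] [[0.043, 0.999, -0.003], [0.999, -0.044, -0.016], [-0.016, -0.003, -1.0]]
```

{"fn": "drive_tool", "kwargs": {
  "series": [0.0038,0,-0.0004,0,0.3,0,0.3,0.0042,0,-0.0004,0,0.5,-0.2,0.3,0.0046,0,-0.0004,0,0.5,-0.2,0.3,0.0046,0,-0.0004,0,0.5,-0.2,0.3]
}}

```text
time_s: 12.2
tool_pos: [0.5175, 0.0142, 0.0467]
eef_rot: [0.003, 0.722, 0.692, -0.006]
wrist_force: [-0.0, -11.6, 0.5]
width: 0.0596
```

{"fn": "drive_tool", "kwargs": {
  "series": [0.0044,0,-0.0002,0,0.4,0,0.3,0.005,0,-0.0002,0,0.4,0,0.3,0.0052,0,-0.0002,0,0.4,0,0.3,0.0052,0,-0.0002,0,0.4,0,0.3,0.0052,0,-0.0002,0,0.4,0,0.3,0.0052,0,-0.0002,0,0.4,0,0.3,0.0052,0,-0.0002,0,0.4,0,0.3,0.0052,0,-0.0002,0,0.4,0,0.3,0.0052,0,-0.0002,0,0.4,0,0.3,0.0052,0,-0.0002,0,0.4,0,0.3,0.0052,0,-0.0002,0,0.4,0,0.3]
}}

```text
time_s: 13.58
tool_pos: [0.5173, 0.0146, 0.0465]
eef_rot: [0.002, 0.723, 0.691, -0.005]
wrist_force: [-1.5, -13.2, 1.3]
width: 0.0595
```

```bash
python3 - <<'E'
from h import *
s,M=st();print(s['time_s'],s['tool_pos'],s['wrist_force'],M.round(3).tolist())
b=snap('top','top7.png')
s,M=st();print(s['time_s'],s['tool_pos'],s['wrist_force'])
E
```

```text
13.575 [0.5173456  0.01456725 0.04652342] [ -1.45665429 -13.21179823   1.28638237] [[0.046, 0.999, -0.005], [0.999, -0.046, -0.01], [-0.011, -0.005, -1.0]]
13.625 [0.51735736 0.01457386 0.04654811] [ -0.07713274 -13.23970761   0.88541755]
```

{"fn": "drive_tool", "kwargs": {
  "series": [0.002,0,0,0,0,0,0.3,0.0,0,0,0,0,0,0.3,-0.002,0,0,0,0,0,0.3,-0.004,0,0,0,0,0,0.3,-0.008,0,0,0,0,0,0.3,-0.02,0,0,0,0,0,0.3,-0.04,0,0,0,0,0,0.3,-0.06,0,0,0,0,0,0.3,-0.06,0,0,0,0,0,0.3,-0.06,0,-0.06,0,0,0,0.3,-0.06,0,-0.12,0,0,0,0.3,-0.06,0,-0.12,0,0,0,0.3]
}}

```text
time_s: 15.12
tool_pos: [0.5187, -0.0429, 0.1724]
eef_rot: [0.006, 0.723, 0.691, -0.002]
wrist_force: [0.3, -0.5, -0.0]
width: 0.06
```

```bash
python3 - <<'E'
from h import *
s,M=st();print(s['time_s'],s['tool_pos'],s['wrist_force'])
b=snap('top','top8.png');a=snap('side','side8.png')
o=lambda c:cv2.cvtColor(c,cv2.COLOR_RGB2BGR)
z=dict(fx=2.4,fy=2.4,interpolation=cv2.INTER_CUBIC)
cv2.imwrite('pics/b8.png',np.vstack([cv2.resize(o(b)[165:275,90:340],None,**z),cv2.resize(o(a)[170:300,90:340],None,**z)]))
E
```

```text
15.125 [ 0.5187249  -0.04293121  0.17238567] [ 0.26540583 -0.51730308 -0.04392919]
```

View pics/b8.png

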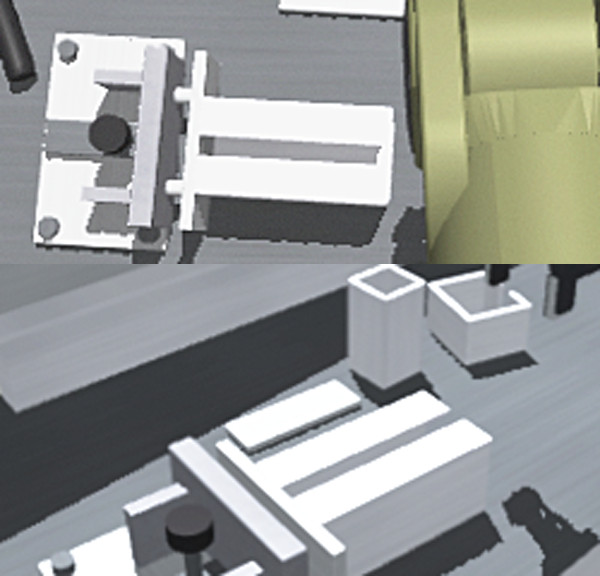

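```bash
python3 - <<'E'
from h import *
p=np.array([(218,97),(393,107),(390,206),(205,196)])/2.4+[90,165]
r=ground('top',p,.07)[:,:2];print(r.round(4))
for i,j in((0,1),(3,2)): d=r[i]-r[j];print(np.arctan2(d[0],d[1]))
d=r[1]-r[2];print(-np.arctan2(d[1],d[0]))
p=np.array([(210,52),(194,231)])/2.4+[90,165];q=ground('top',p,.07)[:,:2];d=q[0]-q[1];print(q,-np.arctan2(d[1],d[0]))
print('trail to plate',np.mean(q[:,1])-np.mean(r[1:3,1]))
E
```

```text
[[0.5641 0.1698]
 [0.5575 0.0222]
 [0.4751 0.0234]
 [0.481  0.1771]]
0.044578456227346436
0.038668351040825284
0.014680402037952279
[[0.60250884 0.17825592]
 [0.45209951 0.18509534]] 0.0454407400969986
trail to plate 0.15883117834604266
```

```bash
python3 -c "
from h import *
print(job.finish_job())"
```

```text
the job is handed in; nothing more can be done
None
```

The rail is toppled slot up, pressed square against the sprung plate, and the job is handed in at about 15 s of the 70 s allowed. No verdict was reported.

- **Topple:** I pushed the rail high on its slotted side with two fingers until it went over by itself. The pictures showed it lying slot up, about 0.08 rad off square to the stop.
- **Slide:** I pushed the trailing end with the fingers lined up with the stop. That squared the rail and took it to the plate, with about 3 N of sliding force.
- **Press:** I held a wrist push of about 13 N for over 1 s. Taking off the sliding force leaves roughly 10 N on the plate, by estimate. That agrees with the plate yielding about 3 mm. The wrist force never read above 13.3 N.
- **Release:** I backed the tool straight off slowly, then raised it.

**Last checks:** these are from the final top and side pictures.
- The rail is slot up and within the plate's width.
- Its long edges lie at 0.039 to 0.045 rad. The stop's axis reads 0.038 to 0.045 rad, depending on which edge is measured.
- The trailing end's short edge read 0.015 rad, which disagrees. I put that down to pixel error on a short edge.
- The trailing end is 159 mm from the plate face against a 160 mm rail, so the two are touching within the accuracy of the picture. The remaining spring force could not be measured directly.
- The offcuts look undisturbed, but I did not measure them again.

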